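# Turn the parts carousel to the jar with the handle post and hold it there

### The arm

A 6-joint arm with a two-finger parallel gripper is mounted at the origin on the work surface. World frame = base frame: x ahead of the robot, y to its left, z up, the work surface at z = 0. Lengths are in m, angles in rad, forces in N, time in s.
With the tool pointing down it reaches from about 0.3 to 0.875 m from the base axis. Payload 6.4 kg.
Tool frame: the origin (TCP) lies between the finger pads; the fingertips stand 11 mm ahead of it and the grasp point (between the pads) lies 8 mm behind it (ctrl.tcp_to_tips is the distance from the TCP to the fingertips, in m); x points along the fingers, z is the direction in which the jaws open and shut, and the axes are right-handed (so a half turn about x gives the same grasp; the last joint's range is limited). The gripper opens to 85 mm and grips with 20 to 120 N. Pads are 22 mm wide; open, the fingers measure 114 mm over their backs; the gripper's body (76 mm by 85 mm) begins 54 mm behind the grasp point. The pads swing forward as they close: fully open they stand 13 mm farther back than shut.
Start: joints at [1.061, 0.181, 1.607, -0, 1.354, -0.206], TCP at [0.172, 0.549, 0.242] pointing down, gripper open.
Joint ranges: [-2.99, 2.99], [-0.89, 2.07], [0.3, 2.58], [-1.14, 4.28], [0, 2.63], [-3.12, 3.12]. Speed limits (rad/s): [2.57, 2.57, 3.01, 3.14, 3.14, 3.14].

### API

Orientations are given as a unit quaternion [w, x, y, z].
In Python, from bench import ctrl, eyes, hand_in gives the robot as it stands. The module is installed in compiled form; this text tells all that it offers.
- The arm moves only by the tool step_arm, never from a script. Its arguments are lists of equal length, an entry for each row: "xyz": the shift along the world's x, y, z in mm, a list of three; "spin": the turn about the world's z in rad; "fingers": the opening in per cent of the stroke, from 0 (shut) to 100 (fully open). A call has 1 to 10 rows; each row is the pose to reach, as a shift and turn from the pose commanded when the call began; what a row does not reach only later rows make up. A row lasts 1/10 s, in which the tool goes at most 50 mm and 8.59 degrees, less where a joint would pass 70% of its speed; a pose out of reach is approached as far as the arm can. A call with a gripper value outside its range is refused whole. The fingers move at their own pace and stop on an object; the grip force is fixed at half the most. Time passes only in rows, so rows that repeat a pose let the fingers close. It gives the time, the measured TCP pose, the force and the opening at its end, in the units of the state.
- ctrl.get_obs(): the state, without advancing time (a new reading comes with each control period).
- eyes.camera(name): name is "scene" or "top" or "wrist"; returns the picture (480x640x3 uint8, red, green, blue); there is no depth.
- eyes.camera_model(name): a dict with "vertical_fov" (degrees; the focal length in pixels is half the picture's height over the tangent of half this angle, whatever the lens; pixels are square), "cx", "cy" (the principal point, pixels), "pose" (4x4, takes a point from camera to world coordinates); the wrist camera has in their place "tool_from_camera" (4x4, takes a point from camera to tool coordinates, whose origin is the TCP and whose axes are the tool frame's). Camera axes: x right, y up, looking along -z (the intrinsics and any distortion apply to the point x, -y, -z); pixel columns grow to the right and rows downward; lengths in m; the calibration is good to about 2 mm. A picture is of the moment at which its call begins: read the wrist's pose just before it. camera_model takes no time and is no camera call.
- hand_in(): hands the job in, once; it reports no verdict.
The state is a dict: "time_s": time; "q": joint angles; "dq": joint speeds; "joint_efforts": joint torques, N m; "eef_pos": TCP position; "eef_rot": TCP orientation; "wrist_force": force on the tool from outside, world axes, zero at the start; "torque": the same for the moment, N m; "opening": opening from 0.0 (shut) to 1.0 (fully open).
Only numpy, scipy, OpenCV 4.12 (cv2) and the standard library are available. Lean on these libraries where they do the work, as an engineer would, in place of code of your own. Each camera call takes 0.05 s, during which the arm holds its last target.

### The job

Gently turn the parts carousel, without spinning it, until the one jar with an upright handle post on its lid stands right in line with the fixed pointer on the carousel's stand, and hold the turntable still there for a colleague. Finish while still holding: keep the gripper's fingers firmly on the turntable or its jars and do not let go. Leave the other things on the bench and the two tape rolls on the carousel's centre column as they are.

Things in the scene. Friction and masses are not known exactly. Their poses are not given: they have to be found in the camera images.
- stand: Fixed stand of the parts carousel, a round steel foot 230 mm across. Origin on the bench on the carousel's turning axis; z up. Its own -x axis points from the turning axis out to the pointer, which may face up to about 55 degrees either side of the robot.
- pointer (a point): Top of the carousel's pointer: a dark steel tongue 40 mm wide that sticks out from the stand beyond the turntable's edge to a pointed tip 219 mm from the axis and bears an upright pin with a round head, 110 mm high, 185 mm from the turning axis. It does not turn.
- jar_handle (a point): Middle of the top of the marked jar's upright handle post, 165 mm above the bench, 92 mm from the turning axis. The post is round, 20 mm across, 40 mm tall, on the middle of the black lid (58 mm square, top 125 mm above the bench). The only jar with a post, and the only square one. It can be gripped from above and may turn between the fingers as the table swings round.
- front_mark (a point): Where the middle of the post's top is to come: a point in the air on the line from the turning axis to the pointer, 92 mm from the axis, 165 mm above the bench. It does not turn.
- table_top (a point): Middle of the top of the turntable's centre column (32 mm across), on the turning axis, 114 mm above the bench. The turntable is an aluminium disc 264 mm across, its top 34 mm above the bench. Six clear jars (54 mm across, black lids, 60 degrees apart, centres 92 mm from the axis) are clipped fast to it and do not lift out; five are round with flat lids, tops 125 mm above the bench.
- turntable (a joint): Angle of the turntable about the vertical axis in rad, growing anticlockwise seen from above. 0 (or 6.283) means that the marked jar stands exactly at the pointer. It starts anywhere from 0.8 to 5.5, turns freely either way through the whole circle and has a light bearing drag (about 0.08 N m) that stops it where it is left.
- tape_roll: Loose roll of tape, 84 mm across with a 48 mm bore, 30 mm high, over the carousel's 32 mm centre column; it turns along with the table. Origin under its middle. A bystander: leave it.
- narrow_roll: Loose roll of paper tape, 72 mm across with a 48 mm bore, 18 mm high, lying on the other roll, its top 82 mm above the bench; it turns along. Origin under its middle. A bystander: leave it.
- screwdriver: Loose screwdriver lying on the bench, robot's left. Origin under its middle. A bystander: leave it.
- duct_collar: Loose aluminium ring, 90 mm across, 50 mm high, robot's left. Origin under its middle. A bystander: leave it.
- grease_can: Loose steel can, 60 mm across, 110 mm high, robot's left. Origin under its middle. A bystander: leave it.
- bracket: Loose steel angle bracket, 60 x 40 mm, 54 mm high, robot's right. Origin under its middle. A bystander: leave it.
- mug: Loose mug, 76 mm across, 90 mm high, robot's right. Origin under its middle. A bystander: leave it.
- carton: Loose carton, 80 x 70 x 60 mm, robot's right. Origin under its middle. A bystander: leave it.

How it is judged:
By the outcome, as a careful person would: the job done as asked, in the order asked, and still so for the second after the job is handed in, while the arm keeps its last pose, push and grip.
It also fails if it takes over 45 s, if anything falls off the work surface, if the arm or the gripper's body presses on something with over 40 N, if the wrist force passes 120 N, or if a joint passes its speed limit or range.

## Working session

There is one attempt and no reset: what is moved stays moved. The work goes in short steps, Python scripts to look and compute and a tool call to move; the robot and the scene stay as the last step left them, time stands still between calls to the robot, and variables do not carry over. Pictures are saved under pics/ and viewed, and the job is handed in when it is done.

Besides the shell and the picture viewer there is one more tool, called after "Call:" as name(argument=value, ...) on one line, values as JSON. step_arm: Moves the arm, as the interface text tells. Its arguments: {"type":"object","properties":{"xyz":{"type":"array"},"spin":{"type":"array"},"fingers":{"type":"array"}},"required":["xyz","spin","fingers"]}

```bash
mkdir -p pics
python3 - <<'E'
from bench import ctrl, eyes
import cv2, numpy as np, json
o=ctrl.get_obs()
for k,v in o.items(): print(k,np.round(v,3))
for n in ["scene","top"]:
    cv2.imwrite(f"pics/{n}0.png",eyes.camera(n)[:,:,::-1]); print(n,eyes.camera_model(n))
print(eyes.camera_model("wrist"))
E
```

```text
time_s 0.0
q [ 1.061  0.182  1.608 -0.     1.354 -0.206]
dq [-0.002 -0.    -0.    -0.    -0.     0.002]
joint_efforts [-1.0000e-03 -4.4487e+01 -3.5133e+01 -0.0000e+00  9.0000e-03  0.0000e+00]
eef_pos [0.172 0.548 0.241]
eef_rot [ 0.569 -0.419  0.57   0.418]
wrist_force [-0.36  -0.191 -0.226]
torque [-0.005 -0.023  0.026]
opening 0.995
scene {'vertical_fov': 54.941959565229055, 'cx': 317.3525735707419, 'cy': 243.20528628864503, 'pose': array([[ 0.84080607, -0.30317618,  0.44847448,  1.07595729],
       [ 0.54110041,  0.49515121, -0.67973202, -0.82896482],
       [-0.01598412,  0.81419253,  0.5803749 ,  0.85168981],
       [ 0.        ,  0.        ,  0.        ,  1.        ]])}
top {'vertical_fov': 43.06785054334201, 'cx': 323.8434035047002, 'cy': 234.3175019535185, 'pose': array([[ 1.91780034e-02,  9.93666162e-01, -1.10723809e-01,
         3.62999096e-01],
       [-9.99816046e-01,  1.90290950e-02, -2.40154067e-03,
         4.85277838e-03],
       [-2.79355828e-04,  1.10749498e-01,  9.93848314e-01,
         1.55408062e+00],
       [ 0.00000000e+00,  0.00000000e+00,  0.00000000e+00,
         1.00000000e+00]])}
{'vertical_fov': 65.71860630413026, 'cx': 313.1369820183678, 'cy': 241.11341533402864, 'tool_from_camera': array([[ 1.69319958e-04,  3.28803797e-01, -9.44398239e-01,
        -1.31305033e-01],
       [ 9.08300715e-04,  9.44397813e-01,  3.28803812e-01,
         8.36502779e-02],
       [ 9.99999573e-01, -9.13470644e-04, -1.38747326e-04,
         9.16948860e-06],
       [ 0.00000000e+00,  0.00000000e+00,  0.00000000e+00,
         1.00000000e+00]])}
```

View pics/scene0.png

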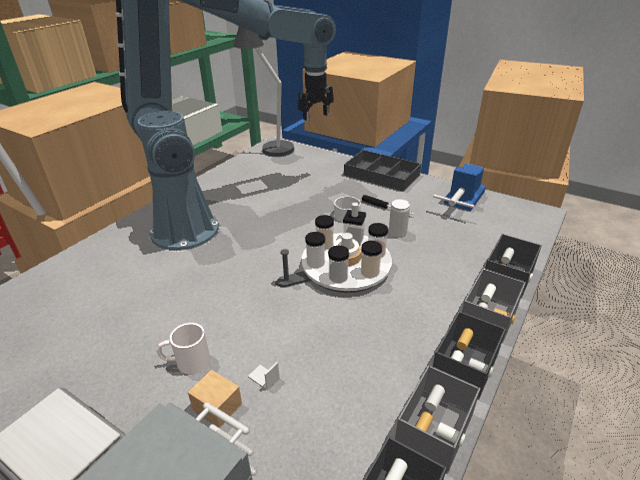

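View pics/top0.png

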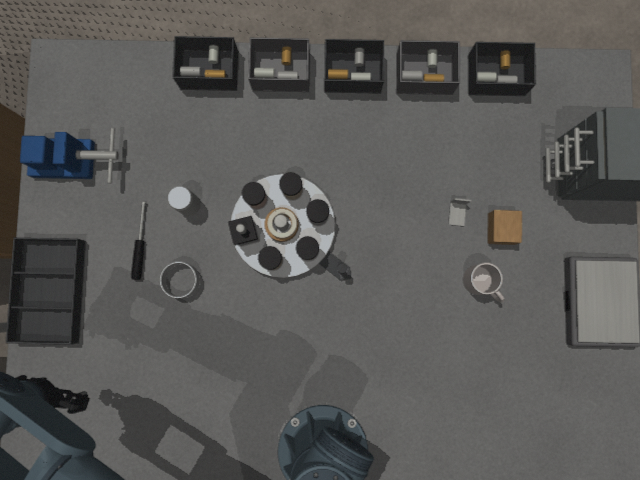

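The top view shows the post at about (242,229), the column top at about (282,222) and the pointer pin head at about (347,276). I'll enlarge it to get finer values.

Run:
```python
import cv2
a=cv2.imread("pics/top0.png")[160:300,210:370]
cv2.imwrite("pics/topz0.png",cv2.resize(a,None,fx=5,fy=4.2857 if 0 else 4.28,interpolation=cv2.INTER_CUBIC)[:600])
a=cv2.imread("pics/scene0.png")[185:305,260:420]
cv2.imwrite("pics/scenez0.png",cv2.resize(a,None,fx=5,fy=5,interpolation=cv2.INTER_CUBIC))
```

```text
(no output)
```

View pics/topz0.png

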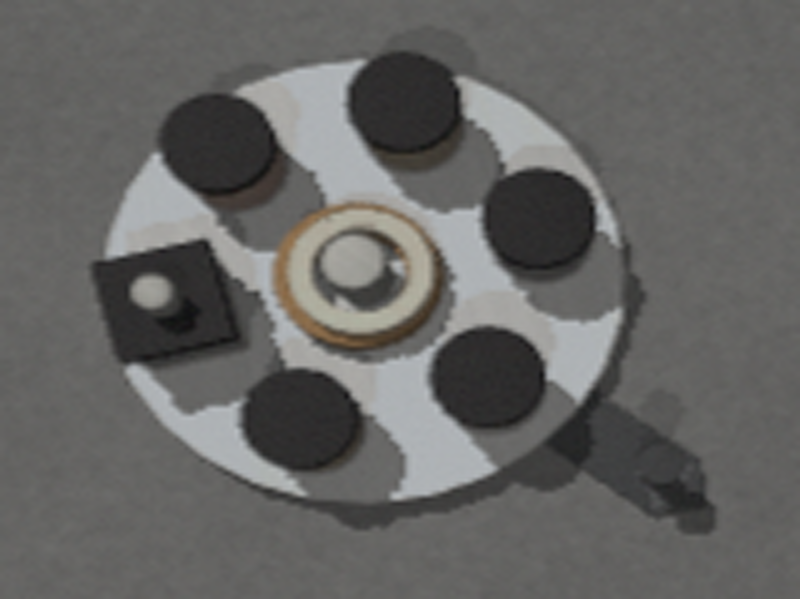

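View pics/scenez0.png

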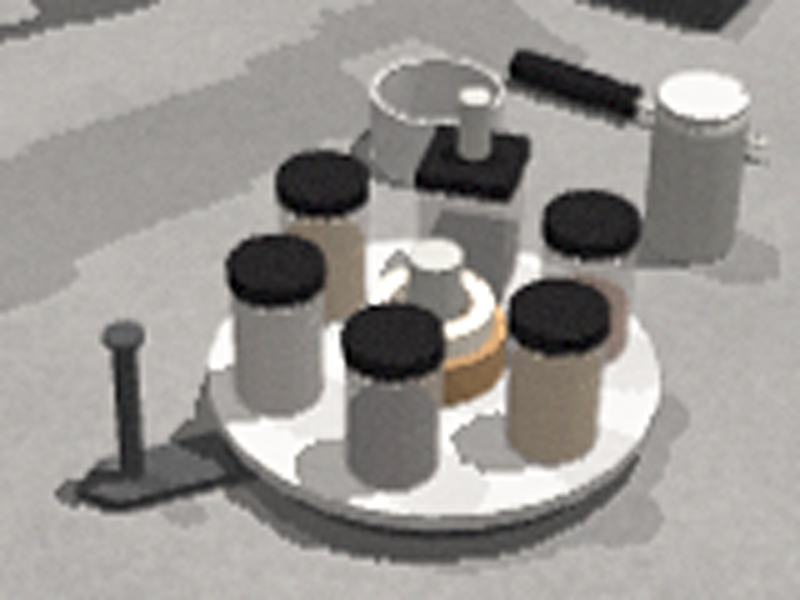

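```bash
cat > h.py <<'E'
import numpy as np
from bench import eyes
from scipy.optimize import least_squares
def proj(n,P):
    m=eyes.camera_model(n); f=240/np.tan(np.radians(m["vertical_fov"]/2))
    T=np.linalg.inv(m["pose"]); c=(T@np.append(P,1))[:3]
    return np.array([m["cx"]+f*c[0]/-c[2], m["cy"]-f*c[1]/-c[2]])
def wproj(P,pos,quat):
    from scipy.spatial.transform import Rotation as R
    m=eyes.camera_model("wrist"); f=240/np.tan(np.radians(m["vertical_fov"]/2))
    W=np.eye(4); W[:3,:3]=R.from_quat(np.roll(quat,-1)).as_matrix(); W[:3,3]=pos
    c=(np.linalg.inv(W@m["tool_from_camera"])@np.append(P,1))[:3]
    return np.array([m["cx"]+f*c[0]/-c[2], m["cy"]-f*c[1]/-c[2]])
E
cat > fit.py <<'E'
from h import *
zt=lambda x,y:(210+(x+.5)/5-.5,160+(y+.5)/4.28-.5)
zs=lambda x,y:(260+(x+.5)/5-.5,185+(y+.5)/5-.5)
# name: kind -> (which, z, r, index)
obs=[("top",zt(152,292),"j",0,.165),("top",zt(352,262),"c",0,.114),("top",zt(672,462),"p",.185,.110),
 ("scene",zs(475,96),"j",0,.165),("scene",zs(437,255),"c",0,.114),("scene",zs(123,330),"p",.185,.110),("scene",zs(62,493),"p",.219,.015)]
for k,(x,y) in enumerate([(301,416),(488,374),(540,216),(405,100),(218,141)],1): obs.append(("top",zt(x,y),"j",k,.125))
def pt(p,o):
    x,y,a,b=p
    if o[2]=="c": return [x,y,o[4]]
    if o[2]=="p": return [x+o[3]*np.cos(b),y+o[3]*np.sin(b),o[4]]
    t=a+o[3]*np.pi/3; return [x+.092*np.cos(t),y+.092*np.sin(t),o[4]]
def res(p): return np.concatenate([proj(o[0],pt(p,o))-o[1] for o in obs])
s=least_squares(res,[.46,.06,1.7,3.9],loss="soft_l1")
p=s.x; print(np.round(p,4),"turntable",(p[2]-p[3])%(2*np.pi),"deg",np.degrees(p[2:]))
for o,r in zip(obs,res(p).reshape(-1,2)): print(o[0],o[2:],r.round(1))
print("post",pt(p,obs[0]),"mark",p[0]+.092*np.cos(p[3]),p[1]+.092*np.sin(p[3]))
E
python3 fit.py
```

```text
[0.5546 0.1121 1.8486 4.0905] turntable 4.0412696409450595 deg [105.91470379 234.36700949]
top ('j', 0, 0.165) [ 0.4 -0.1]
top ('c', 0, 0.114) [ 0.7 -0.3]
top ('p', 0.185, 0.11) [-1.2 -0.6]
scene ('j', 0, 0.165) [ 0.  -0.6]
scene ('c', 0, 0.114) [-0.4 -0.7]
scene ('p', 0.185, 0.11) [0.2 0.6]
scene ('p', 0.219, 0.015) [ 2.8 -2. ]
top ('j', 1, 0.125) [-0.   0.5]
top ('j', 2, 0.125) [0.4 0.4]
top ('j', 3, 0.125) [0.3 0. ]
top ('j', 4, 0.125) [0.1 0.1]
top ('j', 5, 0.125) [0.1 0.2]
post [np.float64(0.5293245744093732), np.float64(0.20055668411991068), 0.165] mark 0.500953151609321 0.037308533867469906
```

Run:
```python
from bench import ctrl
import numpy as np
from scipy.spatial.transform import Rotation as R
o=ctrl.get_obs(); M=R.from_quat(np.roll(o["eef_rot"],-1)).as_matrix(); print(M.round(3), np.degrees(np.arctan2(M[1,2],M[0,2])))
```

```text
[[-0.001 -0.954  0.299]
 [-0.001  0.299  0.954]
 [-1.     0.    -0.002]] 72.59720848128957
```

Call:
step_arm(xyz=[[40,-40,0],[85,-85,0],[130,-130,0],[175,-175,0],[220,-215,0],[260,-255,0],[300,-290,0],[325,-317,-10],[345,-336,-20],[357,-348,-25]], spin=[-0.1,-0.2,-0.3,-0.42,-0.54,-0.66,-0.78,-0.88,-0.96,-0.99], fingers=[100,100,100,100,100,100,100,100,100,100])

```text
time_s: 1.1
eef_pos: [0.5297, 0.1996, 0.2174]
eef_rot: [0.701, -0.097, 0.7, 0.097]
wrist_force: [-0.2, 1.9, -0.4]
opening: 1.0
```

Run:
```python
from h import *
from bench import ctrl
import cv2
o=ctrl.get_obs(); print(o["eef_pos"],o["eef_rot"],o["time_s"],o["q"],o["dq"])
a=eyes.camera("wrist")[:,:,::-1].copy()
cv2.imwrite("pics/w0.png",a)
for P in [(.5293,.2006,.165),(.5546,.1121,.114)]: print(wproj(P,o["eef_pos"],o["eef_rot"]))
```

```text
[0.52969182 0.19958928 0.21735566] [ 0.70070449 -0.09653168  0.7002543   0.09663729] 1.1 [ 1.50629763e-01  1.83785718e-01  1.65559241e+00  1.45926099e-04
  1.30157589e+00 -1.23447879e-01] [-0.73091386  0.53060063 -0.37092816  0.0029528  -0.15960331 -0.46870342]
[310.82042578 274.6402126 ]
[311.85153345 358.58559732]
```

View pics/w0.png

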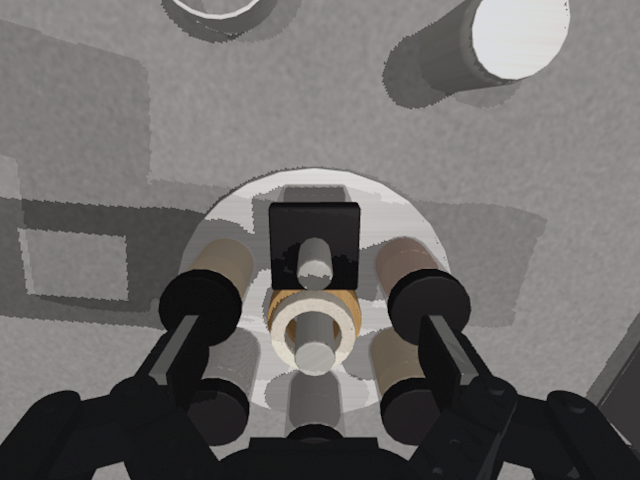

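The wrist view shows the post top at (315,269) and the column top at (314,358). Both are within a few pixels of prediction, so I'm descending and closing.

Call:
step_arm(xyz=[[0,0,0],[0,0,-15],[0,0,-35],[0,0,-55],[0,0,-68],[0,0,-72],[0,0,-72]], spin=[0,0,0,0,0,0,0], fingers=[100,100,100,100,100,100,100])

```text
time_s: 1.85
eef_pos: [0.5276, 0.2019, 0.1449]
eef_rot: [0.7, -0.098, 0.701, 0.098]
wrist_force: [0.1, -0.4, 0.4]
opening: 0.998
```

Call:
step_arm(xyz=[[0,0,0],[0,0,0],[0,0,0],[0,0,0],[0,0,0],[0,0,0],[0,0,0],[0,0,0]], spin=[0,0,0,0,0,0,0,0], fingers=[70,45,35,25,10,5,5,5])

```text
time_s: 2.65
eef_pos: [0.5289, 0.2014, 0.1462]
eef_rot: [0.701, -0.098, 0.7, 0.098]
wrist_force: [-0.2, -0.1, 5.5]
opening: 0.215
```

Run:
```python
from h import *
from bench import ctrl
import cv2
o=ctrl.get_obs(); print(o["eef_pos"],o["eef_rot"],o["time_s"],o["wrist_force"],o["opening"])
a=eyes.camera("wrist")[:,:,::-1].copy()
cv2.imwrite("pics/w1.png",a)
```

```text
[0.52893272 0.20139689 0.14622345] [ 0.70082978 -0.09761365  0.69983866  0.09764753] 2.65 [-0.20633441 -0.11471768  5.45582206] 0.21487325521078635
```

View pics/w1.png

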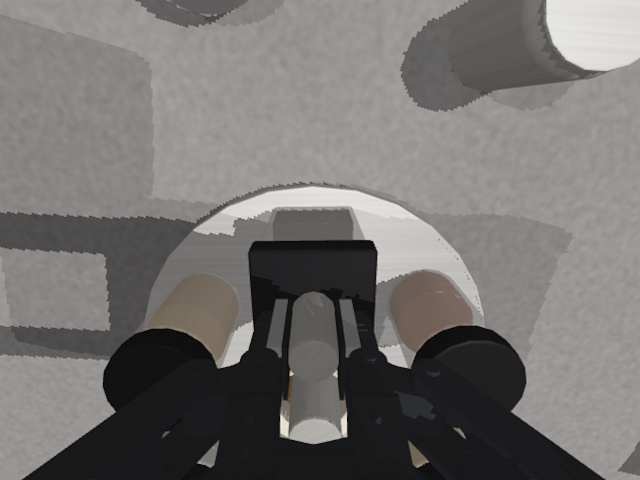

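The post sits between the pads at about (313,340), opening 0.215 or about 18 mm. Next I'm working out the arc rows.

Run:
```python
import numpy as np
c=np.array([.5546,.1121]);r=92;a0=1.8486;T=4.0905-a0
N=60;s=np.linspace(0,1,N+1)
# ease at ends
w=np.ones(N); w[:4]=[.25,.5,.75,.9]; w[-6:]=[.9,.75,.6,.45,.3,.15]; s=np.r_[0,np.cumsum(w)/w.sum()]
P=lambda a: r*np.c_[np.cos(a),np.sin(a)]
a=a0+T*s; p=P(a)
for k in range(0,N,10):
    print([[*(np.round(p[i]-p[k],1)).tolist(),0] for i in range(k+1,k+11)]); print(np.round(a[k+1:k+11]-a[k],3).tolist())
```

```text
[[-0.9, -0.3, 0], [-2.7, -0.8, 0], [-5.3, -1.7, 0], [-8.4, -2.9, 0], [-11.9, -4.3, 0], [-15.2, -5.8, 0], [-18.5, -7.5, 0], [-21.8, -9.4, 0], [-24.9, -11.3, 0], [-28.0, -13.4, 0]]
[0.01, 0.03, 0.061, 0.097, 0.137, 0.178, 0.218, 0.258, 0.299, 0.339]
[[-3.0, -2.2, 0], [-5.9, -4.5, 0], [-8.7, -7.0, 0], [-11.4, -9.5, 0], [-14.0, -12.2, 0], [-16.4, -15.0, 0], [-18.8, -17.8, 0], [-21.1, -20.8, 0], [-23.2, -23.8, 0], [-25.2, -26.9, 0]]
[0.04, 0.081, 0.121, 0.161, 0.202, 0.242, 0.283, 0.323, 0.363, 0.404]
[[-1.9, -3.2, 0], [-3.6, -6.5, 0], [-5.2, -9.8, 0], [-6.7, -13.2, 0], [-8.1, -16.7, 0], [-9.3, -20.2, 0], [-10.3, -23.8, 0], [-11.2, -27.4, 0], [-12.0, -31.0, 0], [-12.6, -34.7, 0]]
[0.04, 0.081, 0.121, 0.161, 0.202, 0.242, 0.283, 0.323, 0.363, 0.404]
[[-0.5, -3.7, 0], [-0.8, -7.4, 0], [-1.0, -11.1, 0], [-1.0, -14.8, 0], [-0.9, -18.5, 0], [-0.6, -22.2, 0], [-0.1, -25.9, 0], [0.4, -29.6, 0], [1.2, -33.2, 0], [2.0, -36.8, 0]]
[0.04, 0.081, 0.121, 0.161, 0.202, 0.242, 0.283, 0.323, 0.363, 0.404]
[[1.0, -3.6, 0], [2.2, -7.1, 0], [3.5, -10.6, 0], [4.9, -14.0, 0], [6.5, -17.4, 0], [8.2, -20.7, 0], [10.0, -23.9, 0], [12.0, -27.0, 0], [14.1, -30.1, 0], [16.3, -33.1, 0]]
[0.04, 0.081, 0.121, 0.161, 0.202, 0.242, 0.283, 0.323, 0.363, 0.404]
[[2.3, -2.9, 0], [4.8, -5.7, 0], [7.3, -8.4, 0], [10.0, -10.9, 0], [12.5, -13.2, 0], [14.6, -15.0, 0], [16.4, -16.3, 0], [17.7, -17.4, 0], [18.6, -18.0, 0], [19.1, -18.3, 0]]
[0.04, 0.081, 0.121, 0.161, 0.198, 0.228, 0.252, 0.27, 0.283, 0.289]
```

Call:
step_arm(xyz=[[-0.9,-0.3,0],[-2.7,-0.8,0],[-5.3,-1.7,0],[-8.4,-2.9,0],[-11.9,-4.3,0],[-15.2,-5.8,0],[-18.5,-7.5,0],[-21.8,-9.4,0],[-24.9,-11.3,0],[-28,-13.4,0]], spin=[0.01,0.03,0.061,0.097,0.137,0.178,0.218,0.258,0.299,0.339], fingers=[5,5,5,5,5,5,5,5,5,5])

```text
time_s: 3.7
eef_pos: [0.5009, 0.1877, 0.1462]
eef_rot: [0.674, -0.215, 0.673, 0.215]
wrist_force: [0.9, -1.1, 5.6]
opening: 0.217
```

Call:
step_arm(xyz=[[-3,-2.2,0],[-5.9,-4.5,0],[-8.7,-7,0],[-11.4,-9.5,0],[-14,-12.2,0],[-16.4,-15,0],[-18.8,-17.8,0],[-21.1,-20.8,0],[-23.2,-23.8,0],[-25.2,-26.9,0]], spin=[0.04,0.081,0.121,0.161,0.202,0.242,0.283,0.323,0.363,0.404], fingers=[5,5,5,5,5,5,5,5,5,5])

```text
time_s: 4.7
eef_pos: [0.4758, 0.1606, 0.1462]
eef_rot: [0.617, -0.346, 0.616, 0.345]
wrist_force: [-0.6, -1.3, 6.7]
opening: 0.213
```

Call:
step_arm(xyz=[[-1.9,-3.2,0],[-3.6,-6.5,0],[-5.2,-9.8,0],[-6.7,-13.2,0],[-8.1,-16.7,0],[-9.3,-20.2,0],[-10.3,-23.8,0],[-11.2,-27.4,0],[-12,-31,0],[-12.6,-34.7,0]], spin=[0.04,0.081,0.121,0.161,0.202,0.242,0.283,0.323,0.363,0.404], fingers=[5,5,5,5,5,5,5,5,5,5])

```text
time_s: 5.7
eef_pos: [0.4631, 0.1258, 0.1462]
eef_rot: [0.535, -0.463, 0.535, 0.462]
wrist_force: [-0.5, -1.2, 6.7]
opening: 0.213
```

Call:
step_arm(xyz=[[-0.5,-3.7,0],[-0.8,-7.4,0],[-1,-11.1,0],[-1,-14.8,0],[-0.9,-18.5,0],[-0.6,-22.2,0],[-0.1,-25.9,0],[0.4,-29.6,0],[1.2,-33.2,0],[2,-36.8,0]], spin=[0.04,0.081,0.121,0.161,0.202,0.242,0.283,0.323,0.363,0.404], fingers=[5,5,5,5,5,5,5,5,5,5])

```text
time_s: 6.7
eef_pos: [0.4651, 0.0887, 0.1462]
eef_rot: [-0.431, 0.561, -0.431, -0.56]
wrist_force: [-1.3, -3.1, 7.1]
opening: 0.212
```

Call:
step_arm(xyz=[[1,-3.6,0],[2.2,-7.1,0],[3.5,-10.6,0],[4.9,-14,0],[6.5,-17.4,0],[8.2,-20.7,0],[10,-23.9,0],[12,-27,0],[14.1,-30.1,0],[16.3,-33.1,0]], spin=[0.04,0.081,0.121,0.161,0.202,0.242,0.283,0.323,0.363,0.404], fingers=[5,5,5,5,5,5,5,5,5,5])

```text
time_s: 7.7
eef_pos: [0.4814, 0.0552, 0.1462]
eef_rot: [-0.31, 0.636, -0.311, -0.635]
wrist_force: [-1.0, -3.7, 6.5]
opening: 0.217
```

Call:
step_arm(xyz=[[2.3,-2.9,0],[4.8,-5.7,0],[7.3,-8.4,0],[10,-10.9,0],[12.5,-13.2,0],[14.6,-15,0],[16.4,-16.3,0],[17.7,-17.4,0],[18.6,-18,0],[19.1,-18.3,0]], spin=[0.04,0.081,0.121,0.161,0.198,0.228,0.252,0.27,0.283,0.289], fingers=[5,5,5,5,5,5,5,5,5,5])

```text
time_s: 8.7
eef_pos: [0.5006, 0.0366, 0.1462]
eef_rot: [-0.215, 0.674, -0.217, -0.673]
wrist_force: [-0.4, -6.0, 6.4]
opening: 0.216
```

Run:
```python
from h import *
from bench import ctrl
import cv2
o=ctrl.get_obs(); print(o["eef_pos"],o["eef_rot"],o["time_s"],o["wrist_force"],o["opening"],o["q"])
a=eyes.camera("wrist")[:,:,::-1].copy()
cv2.imwrite("pics/w2.png",a)
for P in [(.5010,.0373,.165),(.5546-.185*np.cos(4.0905-np.pi),.1121-.185*np.sin(4.0905-np.pi),.11)]: print(wproj(P,o["eef_pos"],o["eef_rot"]))
t=eyes.camera("top")[:,:,::-1]; cv2.imwrite("pics/top2.png",cv2.resize(t[160:300,210:370],None,fx=5,fy=4.28,interpolation=cv2.INTER_CUBIC))
t=eyes.camera("scene")[:,:,::-1]; cv2.imwrite("pics/scene2.png",cv2.resize(t[185:305,260:420],None,fx=5,fy=5,interpolation=cv2.INTER_CUBIC))
```

```text
[0.5005811  0.03658957 0.14621304] [-0.21531855  0.67393303 -0.21667934 -0.67268288] 8.7 [-0.39502514 -5.96995101  6.38866672] 0.21647641240185975 [-1.62580538e-01  1.29709087e-01  1.87481942e+00 -2.38632012e-03
  1.13560004e+00 -2.68230708e+00]
[316.26478258 361.69501121]
[316.61650038  92.60667719]
```

View pics/w2.png

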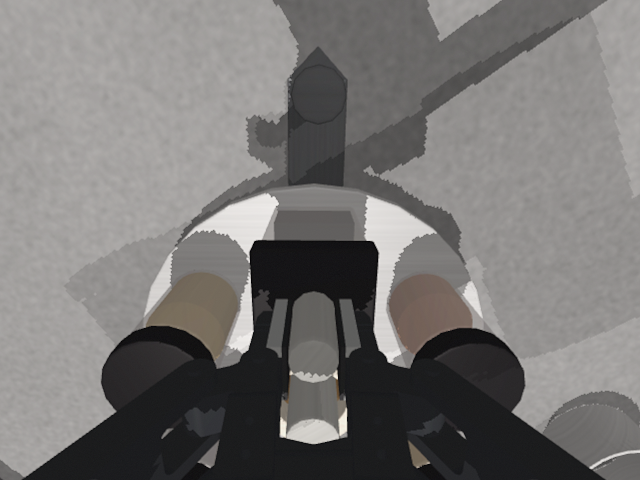

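View pics/top2.png

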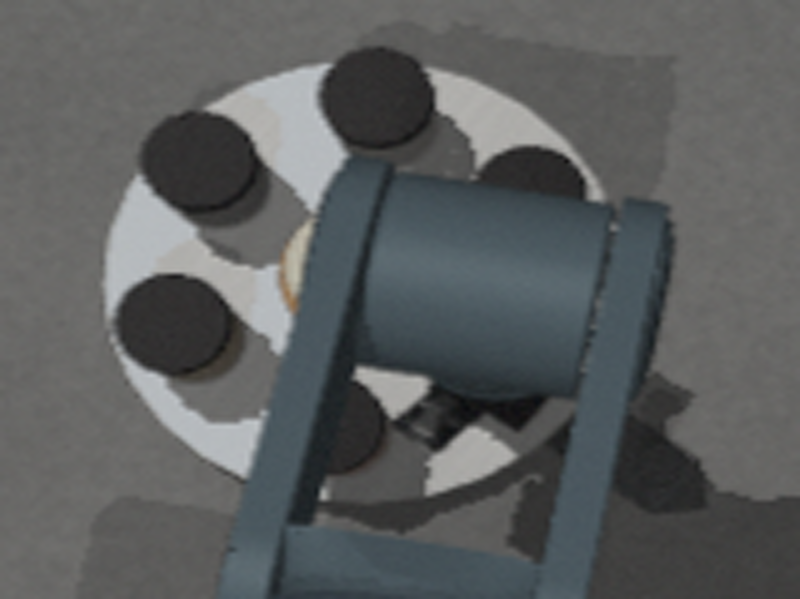

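View pics/scene2.png

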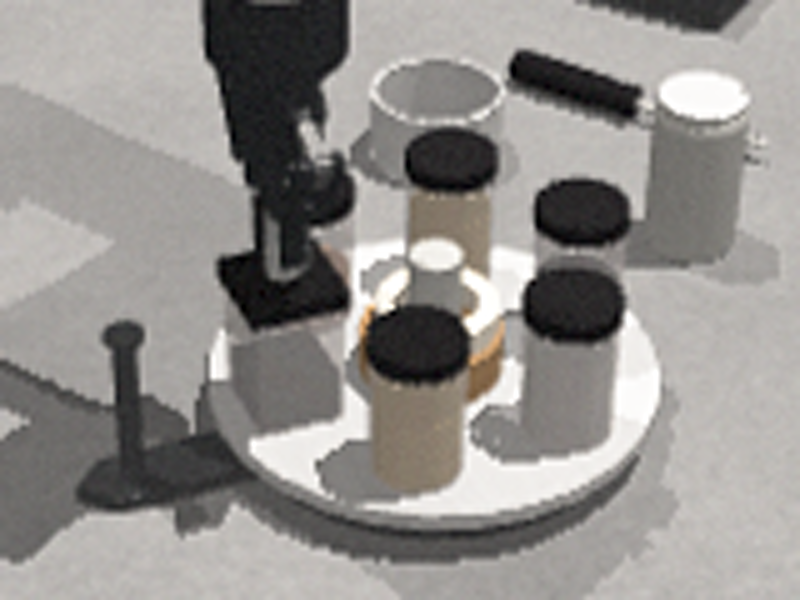

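The wrist view shows the pin head at about (318.5,94) and the jar lid centred at about column 313.5, so there is a small misalignment left. I'll measure it finely.

Run:
```python
import cv2
a=cv2.imread("pics/w2.png")
cv2.imwrite("pics/w2a.png",cv2.resize(a[30:180,230:400],None,fx=4,fy=4,interpolation=cv2.INTER_CUBIC))
cv2.imwrite("pics/w2b.png",cv2.resize(a[320:460,90:290],None,fx=4,fy=4,interpolation=cv2.INTER_CUBIC))
cv2.imwrite("pics/w2c.png",cv2.resize(a[230:380,235:395],None,fx=4,fy=4,interpolation=cv2.INTER_CUBIC))
cv2.imwrite("pics/w2d.png",cv2.resize(a[315:455,270:470],None,fx=4,fy=4,interpolation=cv2.INTER_CUBIC))
```

```text
(no output)
```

View pics/w2a.png

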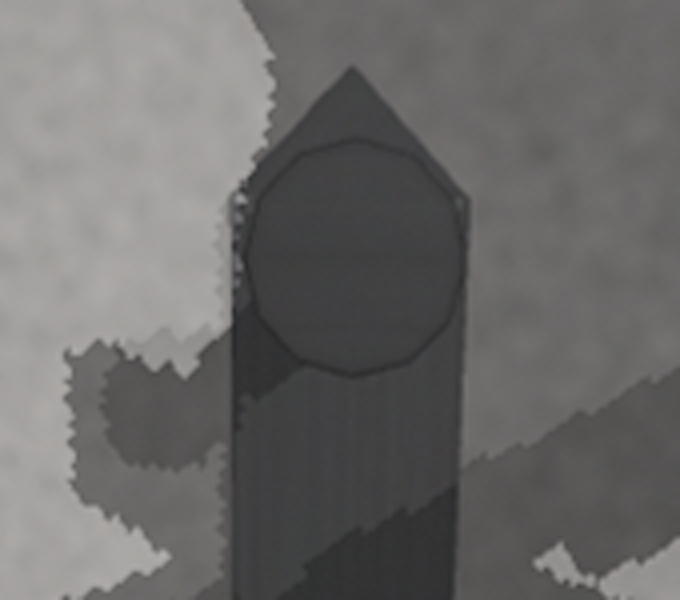

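View pics/w2c.png

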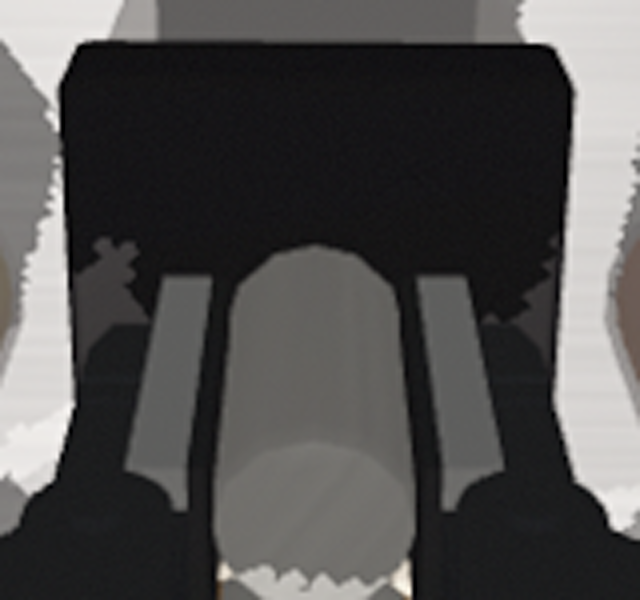

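View pics/w2d.png

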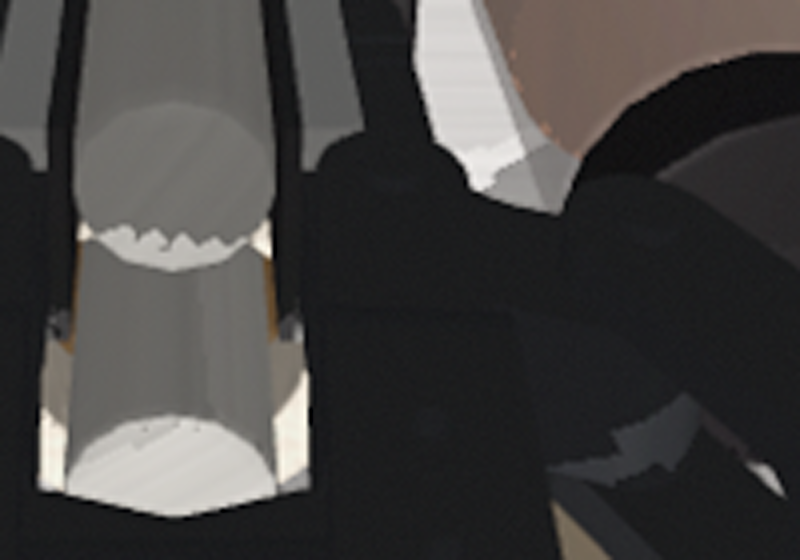

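```bash
cat > wl.py <<'E'
from h import *
import sys
from scipy.spatial.transform import Rotation as R
def back(u,v,z,pos,quat):
    m=eyes.camera_model("wrist"); f=240/np.tan(np.radians(m["vertical_fov"]/2))
    W=np.eye(4); W[:3,:3]=R.from_quat(np.roll(quat,-1)).as_matrix(); W[:3,3]=pos
    C=W@m["tool_from_camera"]; d=C[:3,:3]@np.array([(u-m["cx"])/f,-(v-m["cy"])/f,-1]); 
    return C[:3,3]+d*(z-C[2,3])/d[2]
def rep(feats,pos,quat):
    M=R.from_quat(np.roll(quat,-1)).as_matrix()
    for n,u,v,z in feats:
        P=back(u,v,z,pos,quat); print(n,P[:2].round(4),"tool mm y,z",(1000*(M.T@(P-pos))[1:]).round(1))
E
python3 - <<'E'
from wl import *
pos=[.50058,.03659,.14621];q=[-.21531855,.67393303,-.21667934,-.67268288]
rep([("col",312.5,437.5,.114),("post",313.5,359,.165),("lidL",250.5,251,.125),("lidR",378,251,.125),("pin",318.8,94.4,.11),("tip",317.9,46.7,.02),("tip",317.9,46.7,.03)],pos,q)
E
```

```text
col [0.5547 0.1097] tool mm y,z [-91.   -1.4]
post [0.5011 0.0358] tool mm y,z [ 0.4 -1. ]
lidL [ 0.5083 -0.0019] tool mm y,z [ 26.8 -28.6]
lidR [0.4628 0.0306] tool mm y,z [26.9 27.3]
pin [ 0.4465 -0.0372] tool mm y,z [91.4  1.2]
tip [ 0.4279 -0.0625] tool mm y,z [122.7   1.7]
tip [ 0.4289 -0.0614] tool mm y,z [121.2   1.6]
```

Back-projected to the tool frame, the post is about 0.9 mm (0.6°) past the axis–pointer line, so I'm backing off slightly.

Call:
step_arm(xyz=[[-0.2,0.1,0],[-0.5,0.3,0],[-0.7,0.5,0],[-0.7,0.5,0],[-0.7,0.5,0],[-0.7,0.5,0]], spin=[0,-0.005,-0.01,-0.01,-0.01,-0.01], fingers=[5,5,5,5,5,5])

```text
time_s: 9.45
eef_pos: [0.4999, 0.0371, 0.1462]
eef_rot: [-0.219, 0.673, -0.22, -0.671]
wrist_force: [-0.5, -5.6, 5.6]
opening: 0.216
```

Run:
```python
from bench import ctrl,eyes
import cv2
o=ctrl.get_obs(); print(o["eef_pos"],o["eef_rot"],o["time_s"],o["wrist_force"],o["opening"])
a=eyes.camera("wrist")[:,:,::-1].copy()
cv2.imwrite("pics/w3.png",a)
cv2.imwrite("pics/w3a.png",cv2.resize(a[30:180,230:400],None,fx=4,fy=4,interpolation=cv2.INTER_CUBIC))
cv2.imwrite("pics/w3d.png",cv2.resize(a[315:455,220:420],None,fx=4,fy=4,interpolation=cv2.INTER_CUBIC))
```

```text
[0.49991958 0.03707538 0.14620648] [-0.218798    0.67290596 -0.22018643 -0.67144839] 9.45 [-0.49790947 -5.5524258   5.57810349] 0.21596309845358402
```

View pics/w3a.png

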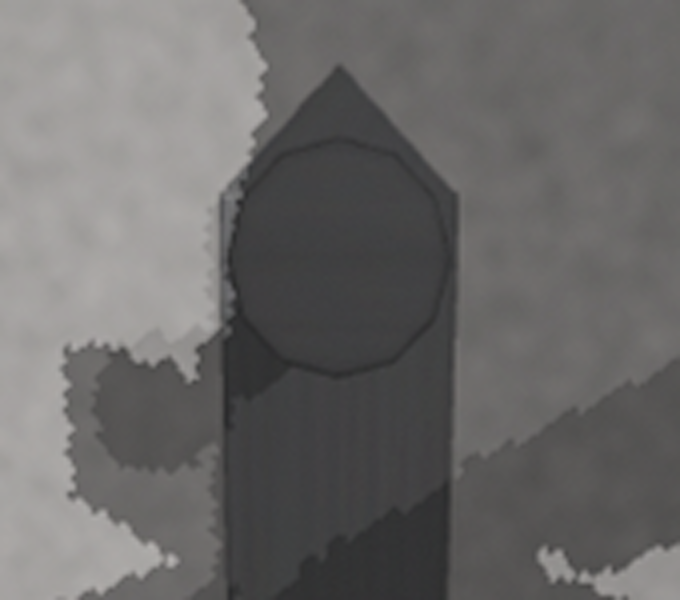

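View pics/w3d.png

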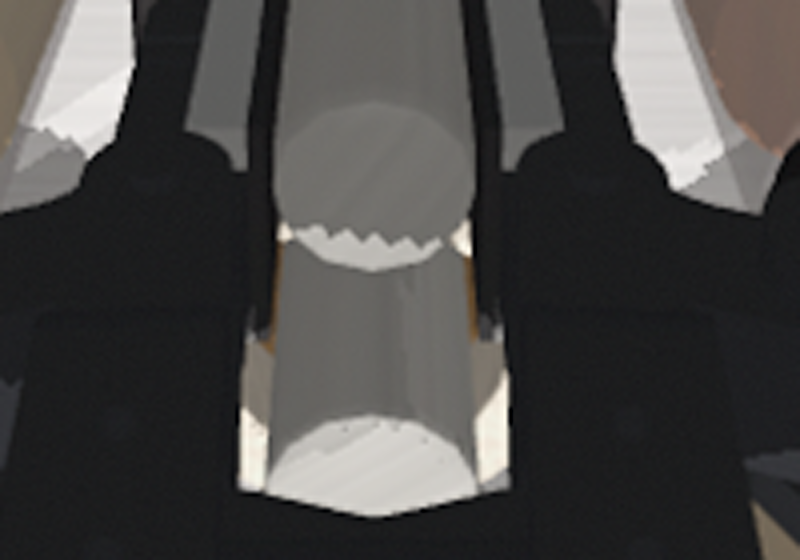

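Run:
```python
from wl import *
pos=[.49992,.03708,.14621];q=[-.218798,.67290596,-.22018643,-.67144839]
rep([("col",313,437.5,.114),("post",313.4,359,.165),("pin",314.9,94.4,.11),("tip",314.5,46.7,.02)],pos,q)
```

```text
col [0.5546 0.1098] tool mm y,z [-91.   -1.1]
post [0.5005 0.0363] tool mm y,z [ 0.3 -1. ]
pin [ 0.4464 -0.0371] tool mm y,z [91.4 -0.5]
tip [ 0.428  -0.0625] tool mm y,z [122.7  -0.4]
```

The axis, post, pin and tip now lie on one line to within about 0.2 mm (about 0.1°), and the grip is firm. I'll hold briefly, then hand in.

Call:
step_arm(xyz=[[0,0,0],[0,0,0],[0,0,0],[0,0,0],[0,0,0]], spin=[0,0,0,0,0], fingers=[5,5,5,5,5])

```text
time_s: 10.0
eef_pos: [0.4999, 0.0371, 0.1462]
eef_rot: [-0.219, 0.673, -0.22, -0.671]
wrist_force: [-0.3, -5.1, 5.1]
opening: 0.213
```

Run:
```python
from bench import ctrl,eyes,hand_in
import cv2
a=eyes.camera("scene")[:,:,::-1]; cv2.imwrite("pics/s4.png",a)
o=ctrl.get_obs(); print(o["eef_pos"],o["time_s"],o["opening"],abs(o["dq"]).max())
print(hand_in())
```

```text
[0.4999126  0.03706223 0.14622241] 10.05 0.21663046872146408 0.0015355303654364563
the job is handed in; nothing more can be done
None
```

View pics/s4.png

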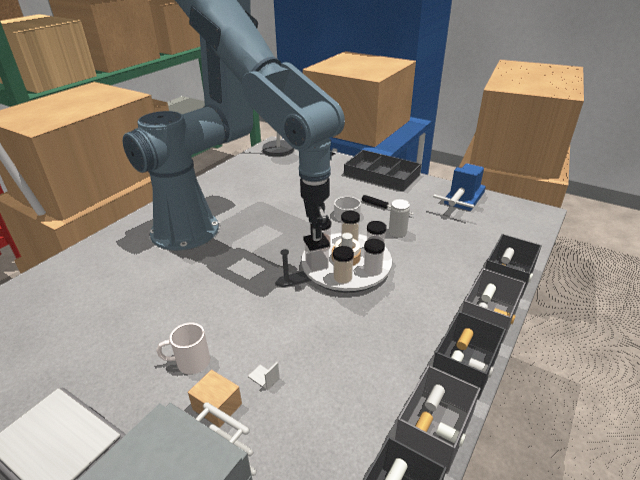

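The marked jar is in line with the pointer, and I handed the job in at about 10 s with the gripper still holding its post. I gripped the post from above and turned the carousel about 128° anticlockwise at up to 0.4 rad/s. That went slightly too far, so I eased it back about 0.6°.

- **Alignment:** my last wrist picture puts the post about 0.2 mm (about 0.1°) off the line from the turning axis to the pointer. The first estimate, from the scene and top cameras, differed from the wrist view by roughly half a degree. I used the wrist view for the final correction.
- **Hold:** the arm was still at hand-in, with the fingers on the post at an opening of 0.217. At the end of the last move the wrist force was about 7 N, mostly a steady sideways and upward push.
- **Other things:** the last scene picture shows the things on the bench where they were. The tape rolls looked in place in the close-up just before the final correction; I checked both by eye only.

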